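# Stack a slatted rack over a board of cheeses on spacer sticks

## Task

Set the two thick spacer sticks crosswise on the loaded ripening board, one on the bare wood at each end beyond the reed mat, then lay the slatted rack on them, squarely over the board, so that it rests level and clear of the cheeses. Set things down gently rather than dropping them, and leave the cheeses, the thin stick and the other things on the counter where they are.

Things in the scene. Friction and masses are not known exactly. Their poses are not given: they have to be found in the camera images.
- lower_board: the loaded ripening board: solid spruce, flat on the counter, 200 (its x) x 320 (its y) x 20 mm, loose, 1.6 kg. Origin: centre of its underside. A yellow reed mat, 3 mm thick, covers |y| < 107; beyond it each end is bare wood, a strip 53 mm wide. Six small cheeses stand on the mat in two rows along y; none reaches beyond |y| = 90 or |x| = 74, and |x| < 12 is free between the rows.
- rack: the slatted rack: an open spruce grid lying flat on the counter, 200 (its x) x 320 (its y) x 20 mm, 0.42 kg. Origin: centre of its underside. Three slats 36 mm wide run along y at x = -82, 0, 82, open gaps of 46 mm between; end rails 30 mm wide at y = -145, 145; all 20 mm thick and flush. Can be held by the middle slat at its centre, a finger in each gap. Either end may go either way.
- stick_a: a thick spacer stick of plain spruce, 180 (its x) x 38 x 38 mm, about 0.12 kg, lying on the counter. Origin: centre of its underside, x along its length.
- stick_b: the other thick spacer stick, the same as stick_a (they may be used in either order)
- thin_stick: a thin stick of the same wood, 180 (its x) x 18 x 18 mm, lying among the thick ones; lower than the cheeses, so of no use here. Origin: centre of its underside. The three sticks lie in any order.
- knife: bystander: cheese knife with dark wooden handle, about 250 mm long, 30 wide, 15 high, lying along its x. Origin on its underside near the middle.
- jar: bystander: small jam jar, 60 mm across, 75 high. Origin: centre of its underside.
- cheese0: a small white round cheese, 56 mm across, 26 high, about 0.07 kg, standing on the mat (top 49 mm above the board's underside). Origin: centre of its underside.
- cheese1: a cheese like cheese0
- cheese2: a cheese like cheese0
- cheese3: a cheese like cheese0
- cheese4: a cheese like cheese0
- cheese5: a cheese like cheese0

How it is judged (in metres and radians):
On the way, in this order (a step that is already met when the one before it is completed fails the run):
1. both thick sticks lie across the board, one at each bare end, let go (x of stick_a in the frame of lower_board between -0.02 and 0.02 m and z of stick_a in the frame of lower_board between 0.016 and 0.023 m and angle between the x axis of each of stick_a, stick_b and the x axis of lower_board, either way round below 0.15 rad and x of stick_b in the frame of lower_board between -0.02 and 0.02 m and z of stick_b in the frame of lower_board between 0.016 and 0.023 m and ((y of stick_a in the frame of lower_board between 0.115 and 0.15 m and y of stick_b in the frame of lower_board between -0.15 and -0.115 m) or (y of stick_a in the frame of lower_board between -0.15 and -0.115 m and y of stick_b in the frame of lower_board between 0.115 and 0.15 m)) and contact force between the fingers and stick_a below 0.1 N and contact force between the fingers and stick_b below 0.1 N), for 0.2 s.
2. the rack rests level on both sticks, squarely over the board, let go (x of rack in the frame of lower_board between -0.02 and 0.02 m and y of rack in the frame of lower_board between -0.02 and 0.02 m and z of rack in the frame of lower_board between 0.054 and 0.061 m and angle between the y axis of rack and the y axis of lower_board, either way round below 0.1 rad and angle between the z axis of rack and the z axis of lower_board, either way round below 0.02 rad and angle between rack's own z axis and vertical below 0.03 rad and contact force between the fingers and rack below 0.1 N), for 0.2 s.
At the end, for the whole second after the job is handed in: Thick sticks flat across the board (0.15 rad), centred within 20 mm, one 115-150 mm from the middle at each end. Rack level on both, underside 54-61 mm above the board's, centred within 20 mm each way, square within 0.1 rad. All released, at rest; cheeses not touched by it or shifted (x of stick_a in the frame of lower_board between -0.02 and 0.02 m and z of stick_a in the frame of lower_board between 0.016 and 0.023 m and angle between the x axis of each of stick_a, stick_b and the x axis of lower_board, either way round below 0.15 rad and x of stick_b in the frame of lower_board between -0.02 and 0.02 m and z of stick_b in the frame of lower_board between 0.016 and 0.023 m and ((y of stick_a in the frame of lower_board between 0.115 and 0.15 m and y of stick_b in the frame of lower_board between -0.15 and -0.115 m) or (y of stick_a in the frame of lower_board between -0.15 and -0.115 m and y of stick_b in the frame of lower_board between 0.115 and 0.15 m)) and x of rack in the frame of lower_board between -0.02 and 0.02 m and y of rack in the frame of lower_board between -0.02 and 0.02 m and z of rack in the frame of lower_board between 0.054 and 0.061 m and angle between the y axis of rack and the y axis of lower_board, either way round below 0.1 rad and angle between the z axis of rack and the z axis of lower_board, either way round below 0.02 rad and angle between rack's own z axis and vertical below 0.03 rad and linear speed of each of rack, stick_a, stick_b below 0.02 m/s).
It fails at once if a cheese is shifted by more than 12 mm or tipped (distance of any of cheese0, cheese1, cheese2, cheese3, cheese4, cheese5 from where it was at the start of the episode above 0.012 m or angle between any of cheese0, cheese1, cheese2, cheese3, cheese4, cheese5's own z axis and vertical above 0.25 rad).
It fails at once if the rack bears on a cheese (contact force between rack and cheese0 above 0.3 N or contact force between rack and cheese1 above 0.3 N or contact force between rack and cheese2 above 0.3 N or contact force between rack and cheese3 above 0.3 N or contact force between rack and cheese4 above 0.3 N or contact force between rack and cheese5 above 0.3 N).
It fails at once if the rack or a thick stick is dropped: it falls free of the fingers at more than 0.45 m/s (a drop of about 10 mm) ((contact force between the fingers and rack below 0.1 N and linear speed of rack above 0.45 m/s) or (contact force between the fingers and stick_a below 0.1 N and linear speed of stick_a above 0.45 m/s) or (contact force between the fingers and stick_b below 0.1 N and linear speed of stick_b above 0.45 m/s)).
It fails at once if a bystander (thin stick, knife, jar) is moved by more than 30 mm (distance of any of thin_stick, knife, jar from where it was at the start of the episode above 0.03 m).
It also fails if it takes over 72 s, if anything falls off the work surface, if the arm or the gripper's body presses on something with over 40 N, if the wrist force passes 120 N, or if a joint passes its speed limit or range.

## Robot

A 7-joint arm with a two-finger parallel gripper is mounted at the origin on the work surface. World frame = base frame: x ahead of the robot, y to its left, z up, the work surface at z = 0. Lengths are in m, angles in degrees, forces in N, time in s.
With the tool pointing down it reaches from about 0.425 to 0.875 m from the base axis. Payload 4.7 kg.
Tool frame: the origin (TCP) lies midway between the tips of the shut fingers; the grasp point (between the pads) lies 19 mm behind it; z points along the fingers, y is the line along which they close (so a half turn about z gives the same grasp; the last joint's range is limited). The gripper opens to 87 mm and grips with 3 to 60 N. Pads are 19 mm wide; open, the fingers measure 117 mm over their backs; the gripper's body (75 mm by 190 mm) begins 51 mm behind the grasp point.
Start: joints at [76.037, 18.392, -4.016, 83.108, 1.295, 78.541, -3.26], TCP at [0.166, -0.629, 0.223] pointing down, gripper open.
Joint ranges: [-163.93, 163.93], [-17.29, 119.83], [-79.2, 71.16], [3.27, 140.29], [-89.18, 269.18], [5.43, 117.66], [-154.24, 154.24]. Speed limits (degrees/s): [147.25, 147.25, 180, 180, 180, 180, 180].

## Interface

Orientations are given as [roll, pitch, yaw] about the fixed x, y, z axes, in that order (R = Rz(yaw) Ry(pitch) Rx(roll)).
In Python, from rig import bot, eyes, workorder gives the robot as it stands (bot), with the cameras (eyes) and the job (workorder).
- The arm moves only by the shell command python3 drive.py 'ROWS' [FORCE]. ROWS is a JSON list of rows, 1 to 8 of them, each of 7 numbers: dx, dy, dz in m, then a rotation vector rx, ry, rz in degrees, then the finger opening in m; each row is the pose to reach, as a shift and turn from the pose commanded when the command began, along the tool's axes at that moment; what a row does not reach only later rows make up. A row lasts 1/8 s, in which the tool goes at most 0.0625 m and 10.7 degrees, less where a joint would pass 70% of its speed; a pose out of reach is approached as far as the arm can. The fingers move at their own pace and stop on an object; FORCE is the grip in N (left out, the last holds). Time passes only in rows, so rows that do not move let the fingers close. It prints the time, the measured TCP pose, the force, the opening and the grip force at its end.
- bot.get_obs(): the state, without advancing time (a new reading comes with each control period).
- eyes.snapshot(name): name is "side" or "top"; returns a dict with "frame" (384x512x3 uint8, red, green, blue), "range_z" (384x512 float32, m along the optical axis (not along the pixel's ray), 0 where there is no reading), "mtx" (3x3 intrinsics, pixels), "xyz" and "rotation" of the camera in the world. Camera axes: x right, y down, z forward; pixel columns grow to the right and rows downward; lengths in m; the calibration is good to about 2 mm. A picture is of the moment at which its call begins.
- workorder.hand_in(): hands the job in; it is judged then, once.
The state is a dict: "time_s": time; "qpos": joint angles; "qd": joint speeds; "joint_torque": joint torques, N m; "tool_pos": TCP position; "eef_rot": TCP orientation; "wrist_force": force on the tool from outside, world axes, zero at the start; "moment": the same for the moment, N m; "finger_gap": finger opening in m; "gripper_force": force on a finger pad.
Only numpy, scipy, OpenCV 4.12 (cv2) and the standard library are available. Lean on these libraries where they do the work, as an engineer would, in place of code of your own. Each camera call takes 0.05 s, during which the arm holds its last target. There are 200 camera calls.

## Working session

There is one attempt and no reset: what is moved stays moved. The work goes in short steps, Python scripts to look and compute and a shell command to move; the robot and the scene stay as the last step left them, time stands still between calls to the robot, and variables do not carry over. Pictures are saved under pics/ and viewed, at most 10 in all, crops included, and the job is handed in when it is done.

```bash
ls; mkdir -p pics; python3 - <<'E'
from rig import bot, eyes, workorder
import cv2,numpy as np
for n in("top","side"):
    s=eyes.snapshot(n); cv2.imwrite(f"pics/{n}0.png",s["frame"][...,::-1]); np.savez(f"{n}0.npz",**s)
    print(n,s["mtx"],s["xyz"],s["rotation"])
o=bot.get_obs(); print(o["tool_pos"],o["eef_rot"],o["time_s"])
E
```

```text
drive.py
pics
rig.py
top [[350.76529442   0.         255.41256802]
 [  0.         350.76529442 196.47543921]
 [  0.           0.           1.        ]] [0.47826887 0.00488551 0.88368347] [-171.15084295   -0.77728619  -89.34932636]
side [[360.31069022   0.         252.20850193]
 [  0.         360.31069022 191.5474149 ]
 [  0.           0.           1.        ]] [ 0.3860378  -0.56720596  0.61861222] [-133.70469375   -0.41849135  -22.73927571]
[ 0.16554965 -0.62805392  0.22159631] [-1.79902758e+02  3.58467448e-03  1.47722577e+01] 0.1
```

View pics/top0.png

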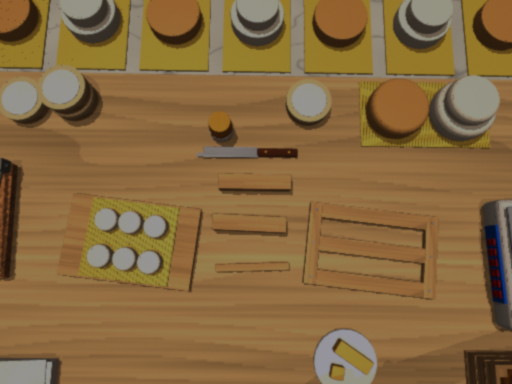

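View pics/side0.png

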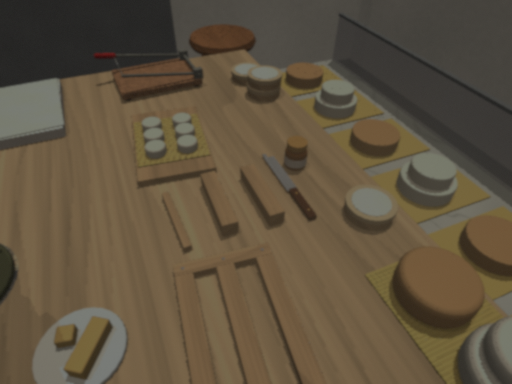

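The top view shows the board at about (131,242), thick sticks at (255,183) and (249,224), the thin one at (252,267), the rack at (371,250), the knife at (250,153) and the jar at (220,125). The side view shows the same layout. I'll segment by height from the depth images of both views.

```bash
cat > h.py <<'E'
import numpy as np,cv2
from scipy.spatial.transform import Rotation as R
def cloud(s):
    K=s["mtx"];z=s["range_z"];v,u=np.mgrid[:z.shape[0],:z.shape[1]]
    p=np.stack([(u-K[0,2])/K[0,0]*z,(v-K[1,2])/K[1,1]*z,z],-1)
    w=p@R.from_euler("xyz",s["rotation"],degrees=True).as_matrix().T+s["xyz"]
    w[z==0]=np.nan
    return w
def blobs(w,lo,hi,amin=60):
    m=((w[...,2]>lo)&(w[...,2]<hi)).astype(np.uint8)
    n,l,st,_=cv2.connectedComponentsWithStats(m)
    for i in range(1,n):
        if st[i,4]<amin: continue
        p=w[l==i]; r=cv2.minAreaRect((p[:,:2]*1000).astype(np.float32))
        (cx,cy),(a,b),t=r
        if a<b: a,b,t=b,a,t+90
        t=(t+90)%180-90
        print(st[i,:2]+st[i,2:4]//2,"n",st[i,4],"c %.1f %.1f  dim %.1f x %.1f  long-axis yaw %.2f  z %.1f sd %.1f"%(cx,cy,a,b,t,np.median(p[:,2])*1000,p[:,2].std()*1000))
E
python3 - <<'E'
from h import *
for n in("top","side"):
    s=np.load(n+"0.npz"); w=cloud(s); print(n)
    m=np.isfinite(w[...,2])&(abs(w[...,1])<.35)&(w[...,0]>.25)&(w[...,0]<.7)
    print("table z",np.median(w[m][:,2]))
    w[~m]=np.nan
    print("z 12-28");blobs(w,.010,.028)
    print("z 30-45");blobs(w,.030,.0435)
    print("z 44-60");blobs(w,.0435,.06,30)
E
```

```text
top
table z 0.0002089395317093068
z 12-28
[263 190] n 73 c 630.4 -22.8  dim 132.9 x 1.2  long-axis yaw -89.83  z 18.2 sd 5.4
[154 244] n 5120 c 494.4 250.6  dim 221.6 x 200.2  long-axis yaw 83.54  z 21.0 sd 2.3
[351 248] n 4483 c 491.6 -245.6  dim 228.3 x 200.3  long-axis yaw 83.87  z 19.3 sd 1.7
[252 267] n 562 c 441.1 1.8  dim 178.1 x 18.0  long-axis yaw -87.61  z 17.2 sd 1.7
[345 340] n 636 c 273.8 -221.5  dim 133.4 x 47.4  long-axis yaw 89.98  z 11.9 sd 2.6
z 30-45
[254 181] n 1121 c 648.7 -1.0  dim 178.3 x 39.0  long-axis yaw 89.91  z 36.9 sd 1.6
[249 223] n 1175 c 545.9 9.7  dim 180.0 x 38.2  long-axis yaw 88.13  z 37.0 sd 1.5
[347 347] n 203 c 252.8 -218.2  dim 53.4 x 30.6  long-axis yaw 55.96  z 41.0 sd 2.7
z 44-60
[123 221] n 605 c 545.4 310.6  dim 84.6 x 53.8  long-axis yaw 83.50  z 47.8 sd 1.7
[155 226] n 414 c 534.2 234.9  dim 53.2 x 52.8  long-axis yaw 47.04  z 47.8 sd 1.6
[106 256] n 105 c 464.3 342.5  dim 43.9 x 14.8  long-axis yaw 0.52  z 47.5 sd 1.7
[124 259] n 433 c 458.9 302.6  dim 53.3 x 52.3  long-axis yaw 47.86  z 47.8 sd 1.6
[148 262] n 432 c 451.0 244.5  dim 5
[... 493 characters left out ...]
.79  z 20.3 sd 1.5
[110 345] n 1336 c 274.2 -223.0  dim 138.4 x 48.2  long-axis yaw 89.98  z 12.4 sd 3.0
z 30-45
[188 147] n 83 c 532.1 215.3  dim 51.9 x 18.9  long-axis yaw -9.04  z 37.0 sd 3.8
[156 152] n 94 c 452.2 228.0  dim 55.7 x 28.0  long-axis yaw 2.49  z 37.1 sd 3.9
[263 191] n 931 c 649.4 -4.2  dim 181.1 x 39.0  long-axis yaw 89.67  z 38.1 sd 1.8
[220 200] n 974 c 546.4 8.3  dim 181.6 x 38.5  long-axis yaw 87.92  z 38.1 sd 1.6
[100 335] n 409 c 264.6 -221.9  dim 60.3 x 29.0  long-axis yaw 89.94  z 41.7 sd 3.2
z 44-60
[185 131] n 499 c 542.3 279.2  dim 148.3 x 54.3  long-axis yaw 81.30  z 48.8 sd 1.8
[155 137] n 483 c 456.6 283.3  dim 139.8 x 52.7  long-axis yaw 82.63  z 48.9 sd 1.8
```

```bash
python3 - <<'E'
from h import *
for n in("top","side"):
    s=np.load(n+"0.npz"); w=cloud(s); print(n)
    m=np.isfinite(w[...,2])&(abs(w[...,1])<.46)&(w[...,0]>.34)&(w[...,0]<.62)
    w[~m]=np.nan
    blobs(w,.010,.06,400)
    w[(w[...,1]<.1)]=np.nan
    q=w[(w[...,2]>.0435)&(w[...,2]<.06)]; blobs(w,.0435,.06,30)
E
cat > g.py <<'E'
# usage: g.py x y z yaw : row needed from the present measured pose (tool axes) to the goal, tool down
import sys
from h import *
from rig import bot, eyes, workorder
x,y,z,yaw=map(float,sys.argv[1:5]); o=bot.get_obs()
A=R.from_euler("xyz",o["eef_rot"],degrees=True); B=R.from_euler("xyz",[180,0,yaw],degrees=True)
d=A.inv().apply(np.array([x,y,z])-o["tool_pos"]); r=(A.inv()*B).as_rotvec(degrees=True)
print("t %.2f now"%o["time_s"],np.round(o["tool_pos"],4),np.round(o["eef_rot"],2),"-> d",np.round(d,4),"rv",np.round(r,2),"rows %.1f"%max(np.linalg.norm(d)/.0625,np.linalg.norm(r)/10.7),"q",np.round(o["qpos"],0),"F",np.round(o["wrist_force"],1),"gap",o["finger_gap"],"grip",o["gripper_force"])
E
python3 g.py .6487 -.0015 .2 89.9
```

```text
t 0.10 now [ 0.1655 -0.6281  0.2216] [-179.9     0.     14.77] -> d [ 0.6269 -0.4826  0.0224] rv [-9.000e-02 -6.000e-02 -7.513e+01] rows 12.7 q [76. 18. -4. 83.  1. 79. -3.] F [-0.  -0.2 -0.3] gap 0.08681640333170941 grip 0.0
```

```bash
python3 drive.py '[[0.627,-0.4825,0.022,0,0,-75.1,0.087],[0.627,-0.4825,0.022,0,0,-75.1,0.087],[0.627,-0.4825,0.022,0,0,-75.1,0.087],[0.627,-0.4825,0.022,0,0,-75.1,0.087],[0.627,-0.4825,0.022,0,0,-75.1,0.087],[0.627,-0.4825,0.022,0,0,-75.1,0.087],[0.627,-0.4825,0.022,0,0,-75.1,0.087],[0.627,-0.4825,0.022,0,0,-75.1,0.087]]' 20; python3 g.py .649 -.0025 .1 89.9
```

```text
time_s: 1.1
tool_pos: [0.4717, -0.2312, 0.2085]
eef_rot: [-180.0, 0.0, 89.9]
wrist_force: [0.6, -0.7, -0.2]
finger_gap: 0.087
gripper_force: 0.0
t 1.10 now [ 0.4717 -0.2312  0.2085] [-1.7999e+02  3.0000e-02  8.9940e+01] -> d [0.2289 0.1771 0.1083] rv [-0.01  0.03  0.04] rows 4.9 q [ 52.   5. -31. 101.   3.  74.  21.] F [ 0.6 -0.7 -0.2] gap 0.08698189229649798 grip 0.0
```

```bash
python3 drive.py '[[0.06,0.046,0,0,0,0,0.087],[0.12,0.092,0,0,0,0,0.087],[0.18,0.14,0.04,0,0,0,0.087],[0.229,0.177,0.08,0,0,0,0.087],[0.229,0.177,0.108,0,0,0,0.087],[0.229,0.177,0.108,0,0,0,0.087],[0.229,0.177,0.108,0,0,0,0.087]]'; python3 g.py .649 -.0025 .014 89.9
```

```text
time_s: 1.98
tool_pos: [0.6478, -0.0042, 0.0997]
eef_rot: [-179.9, 0.0, 89.9]
wrist_force: [0.1, 0.5, 0.4]
finger_gap: 0.0872
gripper_force: 0.0
t 1.98 now [ 0.6478 -0.0042  0.0997] [-179.87    0.     89.92] -> d [0.0017 0.0014 0.0857] rv [-0.13  0.    0.02] rows 1.4 q [ 27.  28. -37.  91.  18.  68. -14.] F [0.1 0.5 0.4] gap 0.08717796485315299 grip 0.0
```

```bash
python3 drive.py '[[0.002,0.0015,0.03,0,0,0,0.087],[0.002,0.0015,0.06,0,0,0,0.087],[0.002,0.0015,0.0857,0,0,0,0.087],[0.002,0.0015,0.0857,0,0,0,0.087],[0.002,0.0015,0.0857,0,0,0,0.03],[0.002,0.0015,0.0857,0,0,0,0.03],[0.002,0.0015,0.0857,0,0,0,0.03],[0.002,0.0015,0.0857,0,0,0,0.03]]' 20; python3 drive.py '[[0,0,0,0,0,0,0.03],[0,0,-0.02,0,0,0,0.03],[0,0,-0.06,0,0,0,0.03],[0,0,-0.12,0,0,0,0.03],[0,0,-0.17,0,0,0,0.03],[0,0,-0.17,0,0,0,0.03]]'; python3 g.py .5153 .4327 .2 173.5
```

```text
time_s: 2.98
tool_pos: [0.6503, -0.0022, 0.0155]
eef_rot: [180.0, 0.0, 89.9]
wrist_force: [0.2, 0.0, -0.5]
finger_gap: 0.0551
gripper_force: 0.0
time_s: 3.72
tool_pos: [0.653, -0.0013, 0.1916]
eef_rot: [179.4, 0.0, 89.9]
wrist_force: [1.0, 0.3, -1.2]
finger_gap: 0.0385
gripper_force: 19.9
t 3.73 now [ 0.653  -0.0013  0.1916] [1.7941e+02 2.0000e-02 8.9890e+01] -> d [ 0.4337 -0.1384 -0.0099] rv [  0.47   0.44 -83.61] rows 7.8 q [ 27.  24. -39.  85.  15.  76. -13.] F [ 1.   0.3 -1.2] gap 0.03854894566515116 grip 19.87485408782959
```

```bash
python3 drive.py '[[0.055,-0.0175,0,0,0,-10.5,0.03],[0.11,-0.035,0,0,0,-21,0.03],[0.165,-0.052,0,0,0,-31.5,0.03],[0.22,-0.07,0,0,0,-42,0.03],[0.275,-0.088,0,0,0,-52.5,0.03],[0.33,-0.105,0,0,0,-63,0.03],[0.385,-0.122,0,0,0,-73.5,0.03],[0.4337,-0.1384,0,0,0,-83.6,0.03]]'; python3 drive.py '[[0,0,0,0,0,0,0.03],[0,0,0,0,0,0,0.03]]'
python3 - <<'E'
from h import *
from rig import bot, eyes, workorder
for n in("top","side"):
    s=eyes.snapshot(n); cv2.imwrite(f"pics/{n}1.png",s["frame"][...,::-1]); w=cloud(s)
    np.savez(f"{n}1.npz",**s)
    m=(w[...,0]>.38)&(w[...,0]<.66)&(w[...,1]>.36)&(w[...,1]<.5); w[~m]=np.nan
    print(np.histogram(w[...,2][m],bins=np.arange(0,.4,.02))[0])
    blobs(w,.14,.25,30)
E
python3 g.py .5153 .4327 .1 173.5
```

```text
time_s: 4.72
tool_pos: [0.5112, 0.4332, 0.1841]
eef_rot: [-179.9, -0.1, 173.9]
wrist_force: [1.3, -1.1, -1.7]
finger_gap: 0.038
gripper_force: 19.9
time_s: 4.97
tool_pos: [0.5125, 0.431, 0.184]
eef_rot: [-179.9, -0.0, 173.4]
wrist_force: [0.8, -0.0, -1.2]
finger_gap: 0.038
gripper_force: 19.9
[2013 1315  349    0    0    0    0    8  229 1172    7    0    0  329
  516  258  264  230    0]
[ 43 199] n 701 c 576.7 422.5  dim 48.7 x 39.1  long-axis yaw -5.57  z 196.3 sd 10.5
[ 28 266] n 715 c 444.9 437.5  dim 46.1 x 39.3  long-axis yaw -6.02  z 196.5 sd 10.5
[581 502 102   0   0   0   0   2 445 749  70  43   0  66 126 183 181 255
   0]
[154  64] n 1309 c 511.6 420.4  dim 179.8 x 54.9  long-axis yaw -6.39  z 189.5 sd 15.0
t 5.08 now [0.5138 0.4297 0.1843] [-1.7989e+02  2.0000e-02  1.7329e+02] -> d [-0.0011  0.0033  0.0843] rv [-0.11  0.02 -0.21] rows 1.3 q [ -2.  33. -58.  81.  28.  81.  23.] F [ 0.5 -0.4 -1.1] gap 0.03791561578309298 grip 19.874786138534546
```

View pics/side1.png

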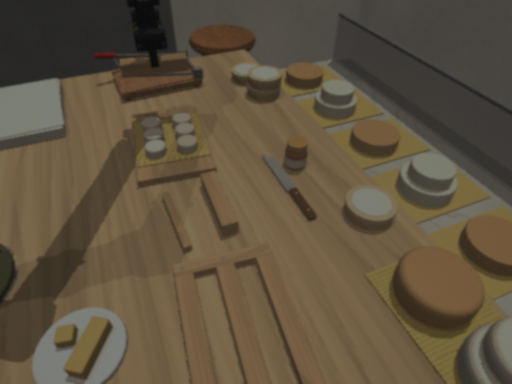

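The side view shows the stick held level above the far end at about (155,68). Next I'll measure its height in the hand.

```bash
python3 - <<'E'
from h import *
for n in("top","side"):
    s=np.load(n+"1.npz"); w=cloud(s)
    m=(w[...,0]>.38)&(w[...,0]<.66)&(w[...,1]>.36)&(w[...,1]<.5)&(w[...,2]>.14)&(w[...,2]<.225); m&=abs(w[...,0]-.513)>.03
    p=w[m]; print(n,np.percentile(p[:,2],[1,5,50,80,90,95,98])*1000)
    h=np.histogram(p[:,2],bins=np.arange(.14,.23,.004)); print(h[0])
    t=np.percentile(p[:,2],95)-.008; q=p[p[:,2]>t]; print(cv2.minAreaRect((q[:,:2]*1000).astype(np.float32)), q[:,0].min(),q[:,0].max())
    for a in(0,1): qq=q[(q[:,0]>.513)==a]; print(np.median(qq[:,2]))
E
```

```text
top [161.10901813 166.597373   196.37171197 197.70641445 198.42111668
 198.84917554 199.29851649]
[  0   0   0   0   8  39  45  52  52  41  52  49  58 220 793   7   0   0
   0   0   0   0]
((511.39691162109375, 430.3779602050781), (38.89375686645508, 179.83750915527344), 83.56288146972656) 0.42079394744293486 0.6026145690834698
0.19704250101878978
0.19688170308099628
side [161.07437462 163.55860811 188.16996264 198.31794679 199.02076041
 199.42590708 199.872882  ]
[  0   0   0   0   2  44  67  60  66  61  53  68  62  67 285  11   0   0
   0   0   0   0]
((512.2213134765625, 426.4382019042969), (41.620731353759766, 179.78038024902344), 83.98971557617188) 0.4217869394996914 0.6018917181764978
0.19815606080246004
0.19817175090094835
```

```bash
python3 drive.py '[[-0.003,0.003,0.04,0,0,0,0.03],[-0.003,0.003,0.08,0,0,0,0.03],[-0.003,0.003,0.11,0,0,0,0.03],[-0.003,0.003,0.12,0,0,0,0.03],[-0.003,0.003,0.12,0,0,0,0.03],[-0.003,0.003,0.12,0,0,0,0.03]]';  python3 g.py .517 .4325 .0445 173.5
```

```text
time_s: 5.82
tool_pos: [0.5168, 0.4349, 0.0667]
eef_rot: [179.9, 0.1, 173.4]
wrist_force: [-0.5, 0.4, -1.8]
finger_gap: 0.0379
gripper_force: 19.9
t 5.83 now [0.5168 0.4349 0.0667] [1.7990e+02 1.0000e-01 1.7343e+02] -> d [-0.0004 -0.0024  0.0222] rv [ 0.1   0.1  -0.07] rows 0.4 q [ -4.  39. -55.  88.  33.  70.  19.] F [-0.5  0.4 -1.8] gap 0.03789142101761491 grip 19.875169694423676
```

```bash
python3 drive.py '[[0,-0.001,0.01,0,0,0,0.03],[0,-0.002,0.016,0,0,0,0.03],[0,-0.002,0.019,0,0,0,0.03],[0,-0.002,0.021,0,0,0,0.03],[0,-0.002,0.021,0,0,0,0.03],[0,-0.002,0.021,0,0,0,0.03]]';  python3 g.py .517 .4325 .0445 173.5
```

```text
time_s: 6.58
tool_pos: [0.5156, 0.4323, 0.0445]
eef_rot: [-180.0, 0.0, 173.5]
wrist_force: [-2.0, -2.3, 4.2]
finger_gap: 0.0378
gripper_force: 19.8
t 6.58 now [0.5156 0.4323 0.0445] [-1.7996e+02  1.0000e-02  1.7347e+02] -> d [-0.0014  0.0004 -0.    ] rv [-0.04  0.01 -0.03] rows 0.0 q [ -4.  40. -54.  89.  34.  69.  19.] F [-2.  -2.3  4.2] gap 0.03775935706601693 grip 19.8466819524765
```

```bash
python3 drive.py '[[0,0,0,0,0,0,0.055],[0,0,0,0,0,0,0.055],[0,0,0,0,0,0,0.055],[0,0,-0.01,0,0,0,0.055],[0,0,-0.05,0,0,0,0.055],[0,0,-0.11,0,0,0,0.087],[0,0,-0.16,0,0,0,0.087]]';  python3 g.py .546 .0090 .16 88.0
```

```text
time_s: 7.45
tool_pos: [0.5156, 0.433, 0.207]
eef_rot: [179.9, 0.1, 173.5]
wrist_force: [1.0, -0.2, -0.3]
finger_gap: 0.068
gripper_force: 0.0
t 7.45 now [0.5156 0.433  0.207 ] [1.7990e+02 6.0000e-02 1.7349e+02] -> d [-0.0782 -0.4179  0.0464] rv [ 1.200e-01 -2.000e-02  8.549e+01] rows 8.0 q [ -3.  33. -59.  79.  28.  83.  23.] F [ 1.  -0.2 -0.3] gap 0.06798334919193694 grip 0.0
```

```bash
python3 drive.py '[[-0.01,-0.052,0,0,0,10.6,0.087],[-0.02,-0.105,0,0,0,21.3,0.087],[-0.03,-0.157,0,0,0,32,0.087],[-0.04,-0.21,0,0,0,42.7,0.087],[-0.05,-0.262,0.01,0,0,53.4,0.087],[-0.059,-0.315,0.02,0,0,64,0.087],[-0.069,-0.367,0.03,0,0,74.8,0.087],[-0.0782,-0.418,0.0464,0,0,85.5,0.087]]'
python3 drive.py '[[0,0,0.03,0,0,0,0.087],[0,0,0.06,0,0,0,0.087],[0,0,0.06,0,0,0,0.087]]'
python3 - <<'E'
from h import *
from rig import bot, eyes, workorder
s=eyes.snapshot("side"); w=cloud(s)
m=(w[...,0]>.38)&(w[...,0]<.64)&(w[...,1]>.11)&(w[...,1]<.48)
w[~m]=np.nan
blobs(w,.053,.075,30); blobs(w,.0435,.0525,30)
E
python3 g.py .546 .009 .012 88.0
```

```text
time_s: 8.45
tool_pos: [0.5465, 0.0068, 0.1586]
eef_rot: [179.8, 0.0, 87.7]
wrist_force: [1.5, 0.6, -0.7]
finger_gap: 0.087
gripper_force: 0.0
time_s: 8.82
tool_pos: [0.5441, 0.0084, 0.0962]
eef_rot: [-179.8, -0.0, 88.0]
wrist_force: [0.2, 0.2, -0.4]
finger_gap: 0.0872
gripper_force: 0.0
[161 104] n 422 c 511.1 431.6  dim 172.4 x 41.5  long-axis yaw -6.56  z 58.0 sd 1.5
[157 110] n 131 c 492.8 416.6  dim 139.0 x 9.5  long-axis yaw -6.21  z 48.1 sd 2.6
[178 123] n 174 c 533.6 325.4  dim 104.4 x 29.7  long-axis yaw 79.55  z 48.9 sd 1.7
[153 135] n 584 c 458.3 299.2  dim 170.9 x 53.4  long-axis yaw 83.73  z 49.0 sd 1.6
t 8.88 now [0.5455 0.0087 0.0977] [-1.7995e+02 -2.0000e-02  8.8030e+01] -> d [0.0003 0.0006 0.0857] rv [-0.05 -0.02  0.03] rows 1.4 q [ 33.  16. -42. 105.  12.  63. -15.] F [0.1 0.3 1. ] gap 0.08682381419910964 grip 0.0
```

```bash
python3 drive.py '[[0,0,0.03,0,0,0,0.087],[0,0,0.06,0,0,0,0.07],[0,0.0005,0.085,0,0,0,0.06],[0,0.0005,0.085,0,0,0,0.03],[0,0.0005,0.085,0,0,0,0.03],[0,0.0005,0.085,0,0,0,0.03],[0,0.0005,0.085,0,0,0,0.03],[0,0.0005,0.085,0,0,0,0.03]]' 20; python3 drive.py '[[0,0,0,0,0,0,0.03],[0,0,0,0,0,0,0.03],[0,0,-0.01,0,0,0,0.03],[0,0,-0.05,0,0,0,0.03],[0,0,-0.1,0,0,0,0.03],[0,0,-0.14,0,0,0,0.03],[0,0,-0.14,0,0,0,0.03]]'; python3 g.py .4855 .168 .15 173.5
```

```text
time_s: 9.88
tool_pos: [0.5472, 0.0082, 0.0138]
eef_rot: [179.9, 0.0, 88.0]
wrist_force: [-0.8, -0.0, 7.1]
finger_gap: 0.038
gripper_force: 20.0
time_s: 10.75
tool_pos: [0.5486, 0.0086, 0.1562]
eef_rot: [179.6, 0.0, 88.0]
wrist_force: [-0.2, -0.6, -1.7]
finger_gap: 0.0379
gripper_force: 20.0
t 10.75 now [0.5486 0.0086 0.1562] [1.7961e+02 5.0000e-02 8.7990e+01] -> d [ 0.1571 -0.0687  0.0056] rv [  0.28   0.33 -85.51] rows 8.0 q [ 35.  12. -43. 102.   9.  69. -13.] F [-0.2 -0.6 -1.7] gap 0.037919997421011896 grip 19.998565453570336
```

```bash
python3 drive.py '[[0.02,-0.009,0,0,0,-10.6,0.03],[0.039,-0.017,0,0,0,-21.3,0.03],[0.059,-0.026,0,0,0,-32,0.03],[0.079,-0.034,0,0,0,-42.7,0.03],[0.098,-0.043,0,0,0,-53.4,0.03],[0.118,-0.052,0,0,0,-64,0.03],[0.137,-0.06,0,0,0,-74.8,0.03],[0.157,-0.0687,0,0,0,-85.5,0.03]]';  python3 drive.py '[[0,0,0.02,0,0,0,0.03],[0,0,0.02,0,0,0,0.03]]'
python3 - <<'E'
from h import *
from rig import bot, eyes, workorder
for n in("top","side"):
    s=eyes.snapshot(n); w=cloud(s)
    m=(w[...,0]>.36)&(w[...,0]<.61)&(w[...,1]>.1)&(w[...,1]<.23)&(w[...,2]>.09)&(w[...,2]<.2); m&=abs(w[...,0]-.485)>.03
    p=w[m]; t=np.percentile(p[:,2],50);
    print(n,np.histogram(p[:,2],bins=np.arange(.09,.2,.004))[0])
    q=p[(p[:,2]<.175)&(p[:,2]>t-.008)]; print(cv2.minAreaRect((q[:,:2]*1000).astype(np.float32)), q[:,0].min(),q[:,0].max())
    for a in(0,1): qq=q[(q[:,0]>.485)==a]; print(np.median(qq[:,2]))
E
python3 g.py .4855 .168 .1 173.5
```

```text
time_s: 11.75
tool_pos: [0.4818, 0.1677, 0.1511]
eef_rot: [-179.9, -0.1, 173.8]
wrist_force: [0.6, -0.2, -1.2]
finger_gap: 0.038
gripper_force: 20.0
time_s: 12.0
tool_pos: [0.4814, 0.1656, 0.1295]
eef_rot: [-179.9, -0.3, 173.3]
wrist_force: [-0.9, -0.2, -1.7]
finger_gap: 0.0381
gripper_force: 20.0
top [  0   0   0   0   0   0   6  11  17  15  18  10  23  13  25 505 113   0
   0   0   0   0   0   0   0   0   0]
((479.4645690917969, 165.46250915527344), (38.676753997802734, 179.66506958007812), 83.42142486572266) 0.3890403675137235 0.5701227105053785
0.1531679229561398
0.1524224586822417
side [  0   0   0   0   0   0   7  60  75  79  76  78  77  75  79 117 356   0
   0   0   0   0   0   0   0   0   0]
((480.4996337890625, 163.6630859375), (41.70891189575195, 180.21002197265625), 82.60735321044922) 0.38928674626335247 0.5704203280099166
0.15439173740175915
0.15377448512870465
t 12.10 now [0.4829 0.1661 0.1314] [-1.7996e+02 -1.2000e-01  1.7328e+02] -> d [-0.0024  0.0022  0.0314] rv [-0.04 -0.12 -0.22] rows 0.5 q [ 33.  12. -60. 108.  12.  67.  52.] F [-0.2  0.7 -1.3] gap 0.03776736019803164 grip 19.9985556921456
```

```bash
python3 drive.py '[[-0.003,0.002,0.03,0,0,0,0.03],[-0.005,0.003,0.06,0,0,0,0.03],[-0.005,0.003,0.082,0,0,0,0.03],[-0.005,0.003,0.082,0,0,0,0.03],[-0.005,0.003,0.082,0,0,0,0.03]]';  python3 g.py .4878 .1685 .0348 173.5
```

```text
time_s: 12.72
tool_pos: [0.4892, 0.1702, 0.0514]
eef_rot: [180.0, 0.1, 173.4]
wrist_force: [0.6, -0.4, -1.8]
finger_gap: 0.0381
gripper_force: 20.0
t 12.72 now [0.4892 0.1702 0.0514] [1.7997e+02 7.0000e-02 1.7345e+02] -> d [ 0.0012 -0.0019  0.0166] rv [ 0.03  0.07 -0.05] rows 0.3 q [ 27.  20. -56. 111.  20.  59.  46.] F [ 0.6 -0.4 -1.8] gap 0.03813403687617875 grip 19.998496952466667
```

```bash
python3 drive.py '[[0.001,-0.0015,0.008,0,0,0,0.03],[0.001,-0.0015,0.012,0,0,0,0.03],[0.001,-0.0015,0.0145,0,0,0,0.03],[0.001,-0.0015,0.016,0,0,0,0.03],[0.001,-0.0015,0.016,0,0,0,0.03]]';  python3 g.py .4878 .1685 .0348 173.5
```

```text
time_s: 13.35
tool_pos: [0.4873, 0.1686, 0.0345]
eef_rot: [-180.0, -0.0, 173.5]
wrist_force: [0.4, 0.5, -1.3]
finger_gap: 0.0378
gripper_force: 20.0
t 13.35 now [0.4873 0.1686 0.0345] [-180.     -0.    173.47] -> d [-0.0005 -0.0001 -0.0003] rv [-0.   -0.   -0.03] rows 0.0 q [ 27.  21. -55. 112.  21.  57.  45.] F [ 0.4  0.5 -1.3] gap 0.03778473244526764 grip 19.998561430256814
```

Not yet in contact, so I'll go down 1 mm at a time.

```bash
python3 drive.py '[[0,0,0.001,0,0,0,0.03],[0,0,0.001,0,0,0,0.03],[0,0,0.001,0,0,0,0.03]]' | grep -E "pos|wrist"; python3 drive.py '[[0,0,0.001,0,0,0,0.03],[0,0,0.001,0,0,0,0.03],[0,0,0.001,0,0,0,0.03]]'| grep -E "pos|wrist"
```

```text
tool_pos: [0.4875, 0.1687, 0.0338]
wrist_force: [-0.8, 0.4, 2.0]
tool_pos: [0.4875, 0.1687, 0.0337]
wrist_force: [-4.1, -2.0, 11.7]
```

```bash
python3 drive.py '[[0,0,-0.0005,0,0,0,0.03],[0,0,-0.0005,0,0,0,0.05],[0,0,-0.0005,0,0,0,0.05],[0,0,-0.0005,0,0,0,0.05],[0,0,-0.01,0,0,0,0.05],[0,0,-0.05,0,0,0,0.05],[0,0,-0.11,0,0,0,0.087],[0,0,-0.16,0,0,0,0.087]]';  python3 g.py .487 -.292 .19 83.75
```

```text
time_s: 15.1
tool_pos: [0.4874, 0.1691, 0.1951]
eef_rot: [180.0, 0.1, 173.5]
wrist_force: [0.8, 0.5, 0.6]
finger_gap: 0.0628
gripper_force: 0.0
t 15.10 now [0.4874 0.1691 0.1951] [1.7998e+02 8.0000e-02 1.7352e+02] -> d [-0.0516 -0.4582  0.005 ] rv [7.000e-02 5.000e-02 8.977e+01] rows 8.4 q [ 36.   9. -62. 103.   8.  73.  55.] F [0.8 0.5 0.6] gap 0.06280193617955027 grip 0.0
```

```bash
python3 drive.py '[[-0.006,-0.055,0,0,0,10.6,0.08],[-0.012,-0.11,0,0,0,21.3,0.08],[-0.018,-0.165,0,0,0,32,0.08],[-0.025,-0.22,0,0,0,42.7,0.08],[-0.031,-0.275,0,0,0,53.4,0.08],[-0.037,-0.33,0,0,0,64,0.08],[-0.044,-0.385,0,0,0,74.8,0.08],[-0.05,-0.44,0,0,0,85.3,0.08]]';  python3 drive.py '[[-0.002,-0.018,0,0,0,4.5,0.08],[-0.002,-0.018,0,0,0,4.5,0.08]]'
python3 - <<'E'
from h import *
from rig import bot, eyes, workorder
for n in("top","side"):
    s=eyes.snapshot(n); cv2.imwrite(f"pics/{n}2.png",s["frame"][...,::-1]); w=cloud(s); np.savez(n+"2.npz",**s)
    m=(w[...,0]>.36)&(w[...,0]<.64)&(w[...,1]>.1)&(w[...,1]<.48)
    w[~m]=np.nan
    print(n);blobs(w,.0525,.075,30);blobs(w,.01,.07,300)
E
python3 g.py .487 -.292 .06 83.75
```

```text
time_s: 16.1
tool_pos: [0.4871, -0.2758, 0.1933]
eef_rot: [179.9, 0.0, 87.8]
wrist_force: [0.4, 0.4, 0.3]
finger_gap: 0.08
gripper_force: 0.0
time_s: 16.35
tool_pos: [0.4682, -0.2763, 0.1928]
eef_rot: [-180.0, 0.0, 83.6]
wrist_force: [0.4, 0.8, -0.6]
finger_gap: 0.0804
gripper_force: 0.0
top
[ 68 234] n 1301 c 514.4 432.9  dim 179.6 x 40.2  long-axis yaw -6.56  z 56.9 sd 1.5
[181 248] n 1282 c 485.3 168.9  dim 179.5 x 38.7  long-axis yaw -6.48  z 57.1 sd 1.5
[127 242] n 11323 c 500.0 300.0  dim 320.7 x 200.1  long-axis yaw 83.42  z 35.9 sd 15.4
side
[152 106] n 321 c 484.6 434.5  dim 118.5 x 42.1  long-axis yaw -6.50  z 57.9 sd 1.7
[158 159] n 392 c 447.2 171.0  dim 100.8 x 40.6  long-axis yaw -7.38  z 58.2 sd 1.4
[155 142] n 3183 c 460.4 298.4  dim 319.2 x 127.0  long-axis yaw 81.68  z 42.1 sd 14.6
t 16.45 now [ 0.4697 -0.2748  0.1931] [1.7993e+02 2.0000e-02 8.3820e+01] -> d [-0.0152  0.0189  0.1332] rv [0.07 0.02 0.07] rows 2.2 q [ 61.   9. -37. 100.   6.  73.  17.] F [ 0.1  0.1 -0.5] gap 0.07964363261986183 grip 0.0
```

View pics/top2.png

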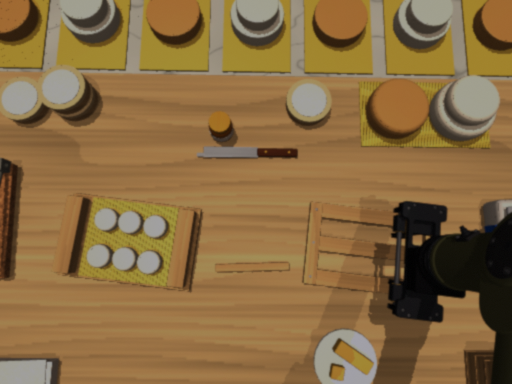

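```bash
python3 drive.py '[[-0.015,0.019,0.04,0,0,0,0.067],[-0.015,0.019,0.09,0,0,0,0.067],[-0.015,0.019,0.133,0,0,0,0.067],[-0.015,0.019,0.133,0,0,0,0.067],[-0.015,0.019,0.133,0,0,0,0.067]]';  python3 g.py .487 -.292 .004 83.75
```

```text
time_s: 17.08
tool_pos: [0.488, -0.2925, 0.0615]
eef_rot: [179.8, 0.1, 83.8]
wrist_force: [0.2, 0.2, 0.8]
finger_gap: 0.0669
gripper_force: 0.0
t 17.07 now [ 0.488  -0.2925  0.0615] [1.7985e+02 5.0000e-02 8.3770e+01] -> d [ 0.0004 -0.0011  0.0575] rv [0.15 0.05 0.02] rows 0.9 q [ 58.  20. -35. 104.  13.  60.  12.] F [0.2 0.2 0.8] gap 0.06691180658769223 grip 0.0
```

```bash
python3 drive.py '[[0,-0.001,0.025,0,0,0,0.067],[0,-0.001,0.045,0,0,0,0.067],[0,-0.001,0.055,0,0,0,0.067],[0,-0.001,0.057,0,0,0,0.067],[0,-0.001,0.057,0,0,0,0.067],[0,-0.001,0.057,0,0,0,0.067]]'; python3 drive.py '[[0,0,0,0,0,0,0.03],[0,0,0,0,0,0,0.03],[0,0,0,0,0,0,0.03],[0,0,0,0,0,0,0.03],[0,0,0,0,0,0,0.03],[0,0,0,0,0,0,0.03]]' 45
```

```text
time_s: 17.82
tool_pos: [0.4857, -0.2928, 0.0032]
eef_rot: [179.9, 0.0, 83.7]
wrist_force: [0.7, -0.5, -0.6]
finger_gap: 0.0671
gripper_force: 0.0
time_s: 18.58
tool_pos: [0.4856, -0.2926, 0.0027]
eef_rot: [180.0, 0.0, 83.7]
wrist_force: [1.8, -0.0, -0.7]
finger_gap: 0.0352
gripper_force: 45.0
```

```bash
python3 drive.py '[[0,0,-0.005,0,0,0,0.03],[0,0,-0.02,0,0,0,0.03],[0,0,-0.05,0,0,0,0.03],[0,0,-0.09,0,0,0,0.03],[0,0,-0.13,0,0,0,0.03],[0,0,-0.15,0,0,0,0.03],[0,0,-0.15,0,0,0,0.03]]'
python3 - <<'E'
from h import *
from rig import bot, eyes, workorder
for n in("side","top"):
    s=eyes.snapshot(n); cv2.imwrite(f"pics/{n}3.png",s["frame"][...,::-1]); w=cloud(s)
    m=(w[...,0]>.36)&(w[...,0]<.62)&(w[...,1]>-.47)&(w[...,1]<-.1)&(w[...,2]>.12)&(w[...,2]<.195)
    p=w[m]; p=p[np.hypot(p[:,0]-.486,p[:,1]+.292)>.07]; print(n,np.histogram(p[:,2],bins=np.arange(.12,.196,.005))[0])
    t=np.median(p[:,2]); q=p[abs(p[:,2]-t)<.006]
    A=np.c_[q[:,0]-.486,q[:,1]+.292,np.ones(len(q))]; print("plane",np.linalg.lstsq(A,q[:,2],rcond=None)[0]); print(cv2.minAreaRect((q[:,:2]*1000).astype(np.float32)))
E
python3 g.py .4995 .3 .2 83.5
```

```text
time_s: 19.45
tool_pos: [0.4859, -0.293, 0.154]
eef_rot: [179.9, 0.1, 83.7]
wrist_force: [0.8, -0.4, -4.0]
finger_gap: 0.0355
gripper_force: 45.0
side [   0    0    0    0    0    0   55  164  165  456 9811    0    0    0
    0]
plane [ 0.00070748 -0.00200586  0.17149438]
((485.72930908203125, -292.69146728515625), (320.7936706542969, 200.0745086669922), 83.69573211669922)
top [   0    0    0    0    0    6   71   79  103 4525 1047    0    0    0
    0]
plane [-0.0028492  -0.00068887  0.16887015]
((484.2082824707031, -291.374267578125), (320.8349914550781, 200.18055725097656), 83.71184539794922)
t 19.55 now [ 0.4842 -0.2922  0.1512] [-1.7987e+02 -5.0000e-02  8.3660e+01] -> d [ 0.5903 -0.0502 -0.0482] rv [-0.13 -0.05  0.16] rows 9.5 q [ 60.  14. -36. 100.   9.  69.  15.] F [ 0.  -0.8 -3.8] gap 0.03550532467468746 grip 44.99844253063202
```

View pics/side3.png

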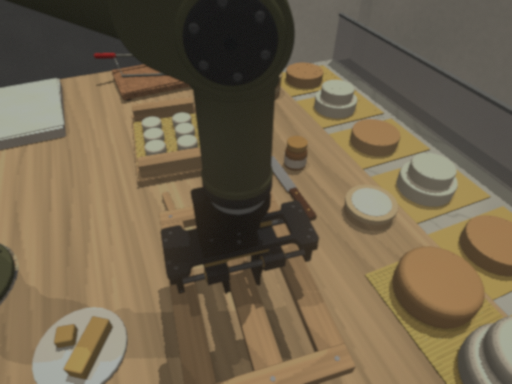

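```bash
python3 drive.py '[[0.02,-0.002,-0.006,0,0,0,0.03],[0.06,-0.005,-0.012,0,0,0,0.03],[0.11,-0.009,-0.018,0,0,0,0.03],[0.16,-0.014,-0.02,0,0,0,0.03],[0.21,-0.018,-0.02,0,0,0,0.03],[0.26,-0.022,-0.02,0,0,0,0.03],[0.31,-0.026,-0.02,0,0,0,0.03],[0.36,-0.031,-0.02,0,0,0,0.03]]'; python3 drive.py '[[0.05,-0.004,0,0,0,0,0.03],[0.1,-0.009,0,0,0,0,0.03],[0.15,-0.013,0,0,0,0,0.03],[0.19,-0.016,0,0,0,0.1,0.03],[0.22,-0.019,0,0,0,0.1,0.03],[0.23,-0.0195,0,0,0,0.1,0.03],[0.23,-0.0195,0,0,0,0.1,0.03],[0.23,-0.0195,0,0,0,0.1,0.03]]'
python3 - <<'E'
from h import *
from rig import bot, eyes, workorder
for n in("side","top"):
    s=eyes.snapshot(n); cv2.imwrite(f"pics/{n}4.png",s["frame"][...,::-1]); w=cloud(s)
    m=(w[...,0]>.36)&(w[...,0]<.64)&(w[...,1]>.12)&(w[...,1]<.48)&(w[...,2]>.14)&(w[...,2]<.21)
    p=w[m]; p=p[np.hypot(p[:,0]-.5,p[:,1]-.3)>.07]; print(n,np.histogram(p[:,2],bins=np.arange(.14,.211,.005))[0])
    t=np.median(p[:,2]); q=p[abs(p[:,2]-t)<.006]
    A=np.c_[q[:,0]-.5,q[:,1]-.3,np.ones(len(q))]; print("plane",np.linalg.lstsq(A,q[:,2],rcond=None)[0]); print(cv2.minAreaRect((q[:,:2]*1000).astype(np.float32)))
E
python3 g.py .5 .3 .1 83.45
```

```text
time_s: 20.55
tool_pos: [0.4924, 0.0717, 0.1718]
eef_rot: [-179.9, 0.0, 83.8]
wrist_force: [-0.0, -0.5, -2.1]
finger_gap: 0.0358
gripper_force: 45.0
time_s: 21.55
tool_pos: [0.5002, 0.2977, 0.1721]
eef_rot: [-180.0, 0.1, 83.5]
wrist_force: [-0.6, 1.2, -3.8]
finger_gap: 0.0356
gripper_force: 45.0
side [   0    0    0    0    0    7  183  201  215 1442 1097    0    0    0]
plane [-0.00084551  0.0012516   0.18966597]
((500.44952392578125, 297.30303955078125), (325.2356262207031, 200.1166534423828), 83.48655700683594)
top [   0    0    0    0    0    6   80   83  102 4654  814    0    0    0]
plane [-0.00207772 -0.00177469  0.18858213]
((500.04541015625, 298.5514831542969), (320.8076477050781, 200.2802734375), 83.4759521484375)
t 21.65 now [0.5005 0.2977 0.1724] [1.7999e+02 7.0000e-02 8.3440e+01] -> d [ 0.0023 -0.0008  0.0724] rv [ 0.01  0.07 -0.01] rows 1.2 q [ 14.  21. -57.  95.  18.  74. -54.] F [ 1.  -0.7 -3.2] gap 0.03535255255780802 grip 44.99837636947632
```

```bash
python3 drive.py '[[0.001,0,0.02,0,0,0,0.03],[0.0015,0,0.05,0,0,0,0.03],[0.0015,0,0.075,0,0,0,0.03],[0.0015,0,0.095,0,0,0,0.03],[0.0015,0,0.103,0,0,0,0.03],[0.0015,0,0.105,0,0,0,0.03],[0.0015,0,0.105,0,0,0,0.03],[0.0015,0,0.105,0,0,0,0.03]]';python3 g.py .5 .3 .0615 83.45
```

```text
time_s: 22.65
tool_pos: [0.5007, 0.3013, 0.0684]
eef_rot: [179.9, -0.0, 83.6]
wrist_force: [0.1, -1.0, -3.6]
finger_gap: 0.0355
gripper_force: 45.0
t 22.65 now [0.5007 0.3013 0.0684] [ 1.7992e+02 -4.0000e-02  8.3570e+01] -> d [-0.0014 -0.0006  0.0069] rv [ 0.08 -0.04  0.12] rows 0.1 q [ 10.  27. -54. 101.  24.  64. -58.] F [ 0.1 -1.  -3.6] gap 0.03551756132839361 grip 44.998533725738525
```

```bash
python3 drive.py '[[0,0,0.002,0,0,0,0.03],[0,0,0.004,0,0,0,0.03],[0,0,0.005,0,0,0,0.03],[0,0,0.0055,0,0,0,0.03],[0,0,0.0055,0,0,0,0.03]]'|grep -E "pos|wrist"; python3 drive.py '[[0,0,0.0007,0,0,0,0.03],[0,0,0.001,0,0,0,0.03],[0,0,0.001,0,0,0,0.03]]'|grep -E "pos|wrist"
```

```text
tool_pos: [0.5002, 0.3009, 0.062]
wrist_force: [0.2, -1.3, -4.3]
tool_pos: [0.5002, 0.3009, 0.061]
wrist_force: [0.2, 0.1, -3.3]
```

```bash
python3 drive.py '[[0,0,0.0007,0,0,0,0.03],[0,0,0.001,0,0,0,0.03],[0,0,0.001,0,0,0,0.03]]'|grep -E "pos|wrist"; python3 drive.py '[[0,0,0.0007,0,0,0,0.03],[0,0,0.001,0,0,0,0.03],[0,0,0.001,0,0,0,0.03]]'|grep -E "pos|wrist"
```

```text
tool_pos: [0.5003, 0.3009, 0.0606]
wrist_force: [-1.9, -2.0, 4.6]
tool_pos: [0.5003, 0.3009, 0.0606]
wrist_force: [-4.5, -3.8, 12.0]
```

```bash
python3 drive.py '[[0,0,-0.0005,0,0,0,0.03],[0,0,-0.001,0,0,0,0.067],[0,0,-0.001,0,0,0,0.067],[0,0,-0.001,0,0,0,0.067],[0,0,-0.001,0,0,0,0.067],[0,0,-0.001,0,0,0,0.067]]'; python3 drive.py '[[0,0,-0.01,0,0,0,0.067],[0,0,-0.03,0,0,0,0.067],[0,0,-0.08,0,0,0,0.067],[0,0,-0.14,0,0,0,0.067],[-0.06,0,-0.15,0,0,0,0.067],[-0.12,0,-0.15,0,0,0,0.067],[-0.18,0,-0.15,0,0,0,0.067],[-0.24,0,-0.15,0,0,0,0.067]]'; python3 drive.py '[[-0.06,0,0,0,0,0,0.067],[-0.12,0,0,0,0,0,0.067],[-0.18,0,0,0,0,0,0.067],[-0.18,0,0,0,0,0,0.067]]'
python3 - <<'E'
from h import *
from rig import bot, eyes, workorder
for n in("side","top"):
    s=eyes.snapshot(n); cv2.imwrite(f"pics/{n}5.png",s["frame"][...,::-1]); w=cloud(s)
    m=(w[...,0]>.36)&(w[...,0]<.64)&(w[...,1]>.11)&(w[...,1]<.49)
    w[~m]=np.nan
    print(n); blobs(w,.07,.09,200)
    q=w[(w[...,2]>.072)&(w[...,2]<.085)]
    print("plane",np.linalg.lstsq(np.c_[q[:,0]-.5,q[:,1]-.3,np.ones(len(q))],q[:,2],rcond=None)[0])
    blobs(w,.01,.03,200)
E
```

```text
time_s: 25.15
tool_pos: [0.5002, 0.3009, 0.0599]
eef_rot: [-180.0, 0.0, 83.6]
wrist_force: [-0.3, 0.7, 0.7]
finger_gap: 0.0664
gripper_force: 0.0
time_s: 26.15
tool_pos: [0.4733, 0.0611, 0.2116]
eef_rot: [179.8, 0.1, 83.6]
wrist_force: [0.4, -0.2, -0.9]
finger_gap: 0.0668
gripper_force: 0.0
time_s: 26.65
tool_pos: [0.4524, -0.1214, 0.2112]
eef_rot: [179.9, 0.1, 83.1]
wrist_force: [0.0, -0.3, 0.2]
finger_gap: 0.0668
gripper_force: 0.0
side
[194 106] n 242 c 587.7 346.2  dim 123.9 x 36.1  long-axis yaw 83.49  z 78.3 sd 1.3
[177 150] n 331 c 494.4 153.3  dim 124.0 x 35.7  long-axis yaw 0.17  z 78.3 sd 0.9
plane [ 0.00054458 -0.00057698  0.07823976]
[180 173] n 350 c 491.5 144.6  dim 107.1 x 16.0  long-axis yaw -7.58  z 20.3 sd 4.8
top
[119 241] n 7951 c 499.6 302.0  dim 321.2 x 200.2  long-axis yaw 83.69  z 77.0 sd 1.5
plane [-0.00116803 -0.00039257  0.07700439]
[ 91 219] n 229 c 552.1 392.6  dim 48.1 x 38.1  long-axis yaw -4.74  z 21.7 sd 3.0
[193 250] n 329 c 482.2 145.2  dim 196.7 x 9.3  long-axis yaw -6.29  z 18.8 sd 2.3
[ 85 254] n 220 c 467.1 405.5  dim 47.3 x 32.2  long-axis yaw -7.25  z 21.6 sd 2.6
```

View pics/top5.png

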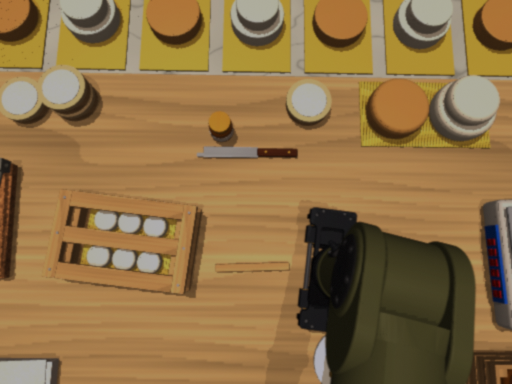

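The top view shows the rack resting level at about (124,242), squarely over the board. The bystanders are unmoved. The rack is within 2 mm of the board's centre, so I'm handing in.

```bash
python3 -c "
from rig import bot, eyes, workorder
print(workorder.hand_in())"
```

```text
the job is handed in; nothing more can be done
None
```

The job is handed in (no verdict was returned): both thick sticks lie across the bare ends of the board and the rack rests level on them, about 2 mm off centre, with cheeses, thin stick, knife and jar showing no visible movement in the last top view, after about 27 s of the 72 s allowed.

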